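# Put the filter cube away in its drawer lane

### The arm

A 6-joint arm with a two-finger parallel gripper is mounted at the origin on the work surface. World frame = base frame: x ahead of the robot, y to its left, z up, the work surface at z = 0. Lengths are in m, angles in rad, forces in N, time in s.
With the tool pointing down it reaches from about 0.35 to 0.85 m from the base axis. Payload 8.1 kg.
Tool frame: the origin (TCP) lies on the centre line of the jaws, within the pads' length; the fingertips stand 11 mm ahead of it and the grasp point (between the pads) lies 8 mm behind it; z points along the fingers, y is the line along which they close (so a half turn about z gives the same grasp; the last joint's range is limited). The gripper opens to 85 mm and grips with 20 to 120 N. Pads are 22 mm wide; open, the fingers measure 114 mm over their backs; the gripper's body (76 mm by 85 mm) begins 54 mm behind the grasp point. The pads swing forward as they close: fully open they stand 13 mm farther back than shut.
Start: joints at [-1.195, 0.13, 1.488, -0, 1.523, -0.085], TCP at [0.267, -0.537, 0.21] pointing down, gripper open.
Joint ranges: [-2.96, 2.96], [-0.89, 2.26], [0.02, 2.5], [-1.34, 4.48], [0, 2.73], [-2.66, 2.66]. Speed limits (rad/s): [2.39, 2.39, 2.79, 3.14, 3.14, 3.14].

### API

Orientations are given as [roll, pitch, yaw] about the fixed x, y, z axes, in that order (R = Rz(yaw) Ry(pitch) Rx(roll)).
In Python, from station import telemetry, vision, close_job gives the robot as it stands.
- The arm moves only by the tool apply_moves, never from a script. Its argument "targets" is a list that holds one entry, the list of rows, each a list of 4 numbers: the shift along the tool's x, y, z in cm, then the turn about the tool's z in degrees. A call has 1 to 10 rows; each row shifts and turns the commanded pose from where the row before left it, along the tool's axes as they then stand; what a row does not reach is not made up. A row lasts 1/8 s, in which the tool goes at most 62.5 mm and 10.7 degrees, less where a joint would pass 70% of its speed; a pose out of reach is approached as far as the arm can. A call with a gripper value outside its range is refused whole. "fingers" is the finger opening in cm, from 0 to 8.54, set as the call begins (left out, the last holds). The fingers move at their own pace and stop on an object; "grip_force" is the grip in N (left out, the last holds). Time passes only in rows, so rows that do not move let the fingers close. It gives the time, the measured TCP pose, the force, the opening and the grip force at its end, in the units of the state.
- telemetry.get_obs(): the state, without advancing time (a new reading comes with each control period).
- vision.read_camera(name): name is "side" or "top"; returns a dict with "img" (384x512x3 uint8, blue, green, red), "intrinsics" (3x3 intrinsics, pixels), "R" (3x3) and "t" (3): a world point X has camera coordinates R X + t. Camera axes: x right, y down, z forward; pixel columns grow to the right and rows downward; lengths in m; the calibration is good to about 2 mm. A picture is of the moment at which its call begins. There is no depth.
- close_job(): hands the job in; it is judged then, once.
The state is a dict: "time_s": time; "joint_pos": joint angles; "qvel": joint speeds; "effort": joint torques, N m; "eef_pos": TCP position; "eef_rot": TCP orientation; "ft_force": force on the tool from outside, world axes, zero at the start; "wrist_torque": the same for the moment, N m; "opening": finger opening in m; "grasp_force": force on a finger pad.
Only numpy, scipy, OpenCV 4.12 (cv2) and the standard library are available. Lean on these libraries where they do the work, as an engineer would, in place of code of your own. Each camera call takes 0.05 s, during which the arm holds its last target. There are 200 camera calls.

### The job

Take the green-topped microscope filter cube out of its dock, put it upright in the green lane of the open drawer, lowering it right down onto the lane's floor before letting go, and then push the drawer fully shut. Leave the orange-topped cube sitting in the dock, and do not knock over the blue oil bottle or the small amber vial.

Things in the scene. Friction and masses are not known exactly. Their poses are not given: they have to be found in the camera images.
- green_cube: Filter cube to put away: black block, green top, 44 (its x) x 60 (its y) x 46 mm high, about 160 g. Origin: centre of its underside, z up. In the dock only its windowed faces across x (44 mm apart) can be gripped; in the drawer lane only those across y (60 mm apart) leave finger room: set it down on the free bench and take it again the other way.
- orange_cube: Identical cube with an orange top, in the other bay of the dock; stays there. Origin: centre of its underside.
- dock: Fixed grey dock, 60 (x) x 162 (y) mm. Origin: centre of its underside. Two bays along its y, centred at -37 and +37 mm, floor 8 mm up. Walls 56 mm high above the bench close each bay at its y sides (2 mm higher than a seated cube, 2 to 4 mm from it); at the x sides a lip, top 14 mm up, outer face 29 mm from centre. Either cube may be in either bay; cube axes lie along the dock's.
- cabinet: Fixed beige desktop drawer unit, 220 (x) x 160 (y) x 86 mm high. Origin: on the bench under the middle of its front face; the cabinet extends 220 mm to its +x, and the drawer slides out to its -x.
- drawer (a joint): Drawer travel in m: 0 fully shut, 0.165 fully open; starts 0.145 to 0.165 open. Slides with light friction (about 2 N).
- green_lane (a point): Best place for the cube's origin: on the green lane's floor (drawer's +y side), centred, 78 mm behind the front's inner face; moves with the drawer, axes as the cabinet's. Floor 10 mm above the bench; lane 54 mm wide (y), from 78 mm before to 116 mm after this point (far part under the cabinet). Side walls 48 mm high, 2 mm above a seated cube. Cube fits only with its 60 mm side along the lane.
- drawer_front (a point): Middle of the upper edge of the drawer front's outer face, 72 mm above the bench; moves with the drawer. The front is a flat panel 156 mm wide (y), 12 mm thick, 4 to 72 mm above the bench; push it towards the cabinet's +x to shut. The orange lane, beside the green one, stays empty. When shut, its outer face stands 12 mm before the cabinet's front.
- oil_bottle: Blue immersion-oil bottle, 32 mm diameter, 80 mm high, standing near the dock. Origin: centre of its underside.
- vial: Small amber vial with black cap, 30 mm diameter, 55 mm high, standing beside the cabinet. Origin: centre of its underside.
Mind the look-alikes: they are no part of the job. What is shaped like the green_cube but pink or purple is not meant.

How it is judged:
By the outcome, as a careful person would: the job done as asked, in the order asked, and still so for the second after the job is handed in, with the robot touching nothing.
It also fails if it takes over 69 s, if anything falls off the work surface, if the arm or the gripper's body presses on something with over 40 N, if the wrist force passes 120 N, or if a joint passes its speed limit or range.

## Working session

There is one attempt and no reset: what is moved stays moved. The work goes in short steps, Python scripts to look and compute and a tool call to move; the robot and the scene stay as the last step left them, time stands still between calls to the robot, and variables do not carry over. Pictures are saved under pics/ and viewed, at most 10 in all, crops included, and the job is handed in when it is done.

Besides the shell and the picture viewer there is one more tool, called after "Emit:" as name([rows], argument=value, ...), one row to a line, values as JSON. apply_moves: Moves the arm, as the interface text tells. Its arguments: {"type":"object","properties":{"targets":{"type":"array"},"fingers":{"type":"number"},"grip_force":{"type":"number"}},"required":["targets"]}

```bash
mkdir -p pics; ls
python3 - <<'E'
from station import telemetry, vision
import cv2,numpy as np,pickle
d={n:vision.read_camera(n) for n in("side","top")}
pickle.dump(d,open('v0.pkl','wb'))
for n in d:
    cv2.imwrite(f'pics/{n}0.png',cv2.resize(d[n]['img'],None,fx=1.5,fy=1.5,interpolation=cv2.INTER_CUBIC))
    print(n,d[n]['intrinsics'],d[n]['R'],d[n]['t'])
o=telemetry.get_obs();print(o['time_s'],o['eef_pos'],o['eef_rot'],o['opening'])
E
```

```text
pics
side [[496.11550267   0.         254.27545178]
 [  0.         496.11550267 192.31484538]
 [  0.           0.           1.        ]] [[-9.98494185e-01 -5.48550288e-02 -5.36603908e-04]
 [-3.99533646e-02  7.33881199e-01 -6.78101847e-01]
 [ 3.75910999e-02 -6.77059312e-01 -7.34967753e-01]] [0.58121464 0.0474759  1.10696376]
top [[437.87106265   0.         256.2509093 ]
 [  0.         437.87106265 192.86605421]
 [  0.           0.           1.        ]] [[-0.00829307 -0.99993613  0.00767859]
 [-0.99657552  0.00763295 -0.08233456]
 [ 0.08227069 -0.0083351  -0.99657517]] [0.0457917  0.56016389 1.0314312 ]
0.1 [ 0.2665877  -0.53691779  0.20913375] [-3.13991374e+00 -1.07522546e-04  4.60740627e-01] 0.08553585956924184
```

View pics/side0.png

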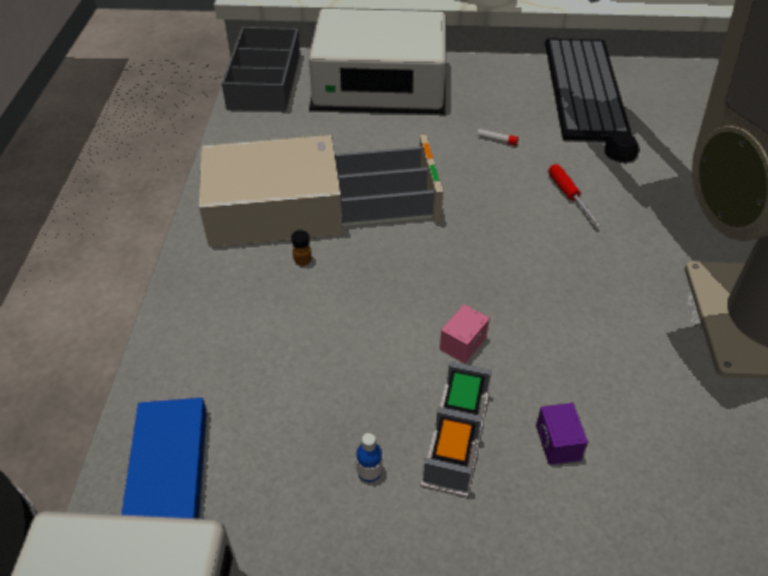

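View pics/top0.png

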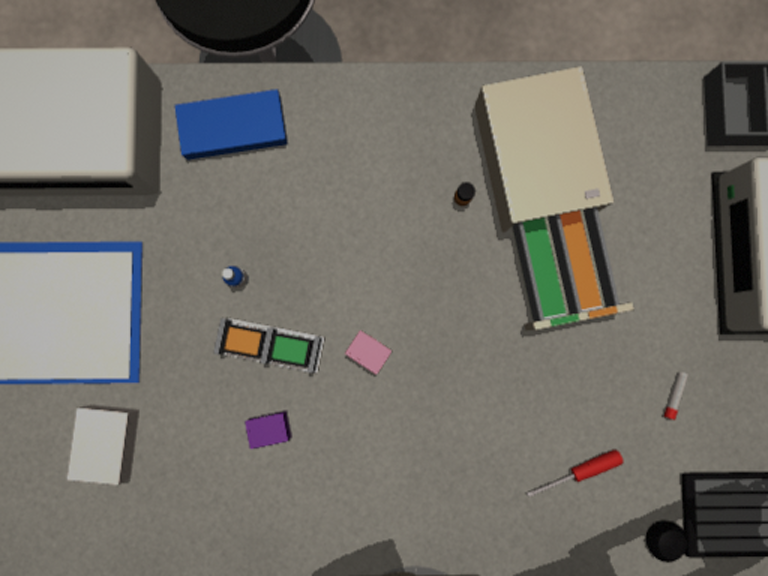

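The side view shows the dock with a green top at about (465,392) and an orange one at (455,440). In the top view they are at (291,349) and (244,341).

Candidates in the top view:
- green top in dock (291,349): this is the one I want
- orange top (244,341): stays in the dock
- pink block (368,352) and purple block (268,430): look-alikes
- green lane strip (545,268) and green front label (565,320): parts of the drawer

```bash
cat > h.py <<'E'
import numpy as np,cv2,pickle
def cam(d):
    return d['intrinsics'],d['R'],d['t'],-d['R'].T@d['t']
def onz(d,p,z):
    K,R,t,C=cam(d); p=np.atleast_2d(p); r=(R.T@np.linalg.inv(K)@np.c_[p,np.ones(len(p))].T).T
    return C+r*((z-C[2])/r[:,2])[:,None]
def tri(ds,ps):
    P=[d['intrinsics']@np.c_[d['R'],d['t']] for d in ds]
    X=cv2.triangulatePoints(P[0],P[1],np.float64(ps[0]).reshape(2,1),np.float64(ps[1]).reshape(2,1)).ravel()
    return X[:3]/X[3]
def proj(d,X):
    q=d['intrinsics']@(d['R']@np.asarray(X)+d['t']); return q[:2]/q[2]
H={'green':(50,80,105,255),'orange':(8,20,150,255),'pink':(165,178,60,255),'purple':(135,160,100,255),'blue':(105,125,120,255),'beige':(10,30,30,110)}
def blobs(d,c,n=4,vmin=60,amin=15):
    h=cv2.cvtColor(d['img'],cv2.COLOR_BGR2HSV); a=H[c]
    m=cv2.inRange(h,(a[0],a[2],vmin),(a[1],a[3],255))
    cs=[k for k in cv2.findContours(m,cv2.RETR_EXTERNAL,cv2.CHAIN_APPROX_NONE)[0] if cv2.contourArea(k)>amin]
    return sorted(cs,key=cv2.contourArea,reverse=True)[:n]
def cen(k):
    m=cv2.moments(k); return np.array([m['m10'],m['m01']])/m['m00']
E
python3 - <<'E'
from h import *
d=pickle.load(open('v0.pkl','rb'))
np.set_printoptions(precision=4,suppress=True)
for n in d:
    print(n,'C',cam(d[n])[3])
    for c in H:
        for k in blobs(d[n],c,5,150 if c=='beige' else 60):
            r=cv2.minAreaRect(k);print(n,c,cv2.contourArea(k),cen(k).round(1),np.round(r[1],1),cv2.boxPoints(r).round(1).tolist())
i=d['top']['img']
a=cv2.resize(i[205:260,140:265],(800,352),interpolation=cv2.INTER_CUBIC)
b=cv2.resize(i[130:225,315:430],(290,240),interpolation=cv2.INTER_CUBIC)
s=cv2.resize(d['side']['img'][85:170,190:300],(310,240),interpolation=cv2.INTER_CUBIC)
o=np.zeros((592,800,3),np.uint8);o[:352]=a;o[352:,:290]=b;o[352:,300:610]=s
cv2.imwrite('pics/crop1.png',o)
E
```

```text
side C [0.5406 0.7465 0.8461]
side green 369.0 [309.2 260.3] [18.6 22. ] [[297.79998779296875, 269.20001220703125], [302.1000061035156, 247.60000610351562], [320.29998779296875, 251.3000030517578], [316.0, 272.79998779296875]]
side green 23.5 [289.2 114.7] [10.4  3.2] [[286.1000061035156, 110.30000305175781], [289.1000061035156, 109.30000305175781], [292.3999938964844, 119.19999694824219], [289.3999938964844, 120.19999694824219]]
side orange 461.0 [302.  292.8] [20.2 25.1] [[289.6000061035156, 303.1000061035156], [294.5, 278.5], [314.29998779296875, 282.5], [309.3999938964844, 307.1000061035156]]
side orange 30.5 [284.5 100. ] [10.7  4.1] [[281.1000061035156, 95.5], [285.1000061035156, 94.5], [287.70001220703125, 104.80000305175781], [283.70001220703125, 105.80000305175781]]
side orange 20.5 [199.9 168.5] [10.   3.9] [[195.60000610351562, 169.89999389648438], [196.0, 166.0], [206.0, 167.0], [205.60000610351562, 170.89999389648438]]
side pink 799.5 [309.  221.9] [27.  36.5] [[287.20001220703125, 227.5], [310.0, 199.0], [331.1000061035156, 215.89999389648438], [308.29998779296875, 244.
[... 3146 characters left out ...]
03125, 134.0], [341.5, 148.89999389648438]]
top beige 205.0 [68.3 92.9] [ 60.1 120.2] [[-0.5, 115.5], [84.5, 30.5], [127.0, 73.0], [42.0, 158.0]]
top beige 123.5 [506.7 162.6] [111.2   2.5] [[502.5, 106.0999984741211], [505.0, 105.9000015258789], [511.1000061035156, 217.0], [508.6000061035156, 217.10000610351562]]
top beige 36.5 [416.2 204.4] [ 4.5 10.4] [[410.70001220703125, 203.3000030517578], [420.79998779296875, 201.1999969482422], [421.70001220703125, 205.6999969482422], [411.5, 207.6999969482422]]
top beige 32.0 [361.  215.7] [4.4 9.7] [[355.70001220703125, 214.8000030517578], [365.1000061035156, 212.5], [366.20001220703125, 216.6999969482422], [356.79998779296875, 219.10000610351562]]
```

View pics/crop1.png

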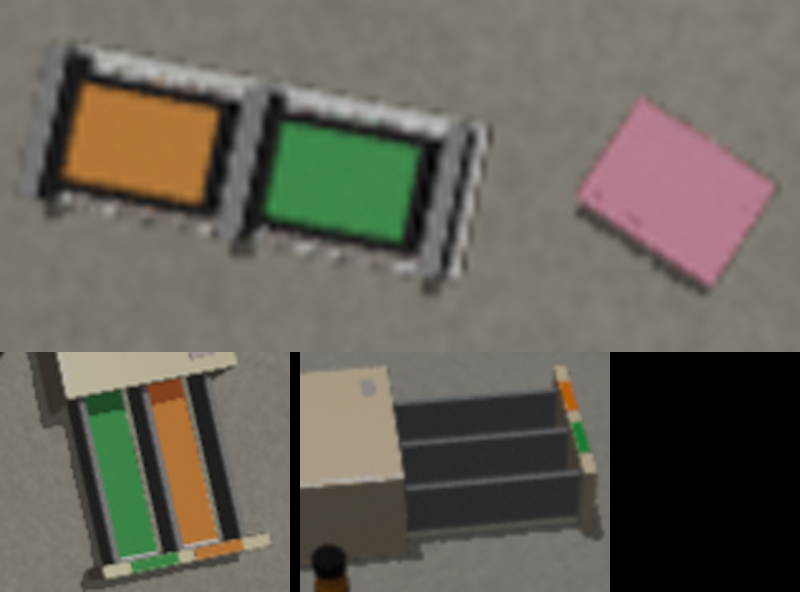

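The crop confirms the green-topped cube in the right-hand (-y) bay, with the orange one beside it. The pink block is solid pink and not in the dock. The drawer is open with an empty green lane on the left.

Run:
```python
from h import *
d=pickle.load(open('v0.pkl','rb'));T,S=d['top'],d['side']
np.set_printoptions(precision=4,suppress=True)
tb=lambda c,i,n='top':cen(blobs(d[n],c,6,150 if c=='beige' else 60)[i])
g=tri([T,S],[tb('green',1),tb('green',0,'side')]);o=tri([T,S],[tb('orange',1),tb('orange',0,'side')])
print('green top',g,'orange top',o,'dock +y dir deg',np.degrees(np.arctan2(*(o-g)[[1,0]])),np.linalg.norm((o-g)[:2]))
# cube edge directions
for c,i in(('green',1),('orange',1)):
    b=onz(T,cv2.boxPoints(cv2.minAreaRect(blobs(T,c)[i])),g[2]);e=b[1:]-b[:-1];print(c,b.mean(0),[(np.linalg.norm(v).round(4),np.degrees(np.arctan2(v[1],v[0])).round(1)) for v in e])
lg=tri([T,S],[tb('green',2),tb('green',1,'side')]);lo=tri([T,S],[tb('orange',2),tb('orange',1,'side')])
print('labels',lg,lo,'dir',np.degrees(np.arctan2(*(lg-lo)[[1,0]])),'on .072:',onz(T,[tb('green',2),tb('orange',2)],.072))
for c,i,z in(('beige',0,.086),('green',0,.010),('orange',0,.010)):
    b=onz(T,cv2.boxPoints(cv2.minAreaRect(blobs(T,c,6,150 if c=='beige' else 60)[i])),z)
    print(c,b[:,:2].tolist(),[(np.linalg.norm(v).round(4),np.degrees(np.arctan2(v[1],v[0])).round(1)) for v in b[1:]-b[:-1]])
# front ends (beige end pieces) on .072
k=blobs(T,'beige',6,150)
for j in(3,4): print('end',onz(T,cv2.boxPoints(cv2.minAreaRect(k[j])),.072)[:,:2].tolist())
# cabinet top height check: front top corners in both views
print('cab h',tri([T,S],[(341.5,148.9),(225.7,129.5)]),tri([T,S],[(408.7,134.),(222.1,89.3)]))
# vial, bottle
for n,(u,v) in {'vialcap':(465/1.5,189/1.5)}.items(): print(n,onz(T,(u,v),.055))
print('vial',tri([T,S],[(464/1.5,189/1.5),(300/1.5,239/1.5)]),'bottle',tri([T,S],[(229/1.5,273/1.5),(369/1.5,439/1.5)]))
for z in(.046,.05): print('pink',onz(T,tb('pink',0),z))
```

```text
green top [0.4657 0.1893 0.0541] orange top [0.4802 0.2619 0.0538] dock +y dir deg 78.766367187451 0.07405181109401206
green [0.4659 0.1893 0.0541] [(np.float64(0.0361), np.float64(-11.0)), (np.float64(0.0519), np.float64(-101.7)), (np.float64(0.0361), np.float64(168.7))]
orange [0.4803 0.2618 0.0541] [(np.float64(0.0357), np.float64(-10.7)), (np.float64(0.0515), np.float64(-101.7)), (np.float64(0.0357), np.float64(169.1))]
labels [ 0.5084 -0.2314  0.0732] [ 0.5205 -0.2925  0.0719] dir 101.28121442109995 on .072: [[ 0.5086 -0.2317  0.072 ]
 [ 0.5206 -0.2924  0.072 ]]
beige [[0.8714999688909655, -0.1115606018638082], [0.9065573286978241, -0.26924921075432917], [0.6882611730856201, -0.3090555833877391], [0.6546866434660283, -0.15391373030974695]] [(np.float64(0.1615), np.float64(-77.5)), (np.float64(0.2219), np.float64(-169.7)), (np.float64(0.1587), np.float64(102.2))]
green [[0.6715594484684018, -0.18676792124488115], [0.6790005193372115, -0.22171478857375965], [0.5230668369409864, -0.25101004396382604], [0.5158414908830833, -0.21644612579594602]] [(np.float64(0.0357), np.float64(-78.
[... 265 characters left out ...]
5]] [(np.float64(0.0325), np.float64(-77.4)), (np.float64(0.1588), np.float64(-169.1)), (np.float64(0.0321), np.float64(102.3))]
end [[0.5297646553294835, -0.3127601656111236], [0.5342712879568207, -0.336426170793912], [0.5240816642906746, -0.3380634503803623], [0.5195844684593028, -0.3144159025552325]]
end [[0.5042639815735797, -0.18559791995744548], [0.5094766557474592, -0.20734682783739689], [0.4997649319370971, -0.20949652119957807], [0.4945622144976051, -0.18776322803921944]]
cab h [ 0.657  -0.1545  0.0831] [ 0.6844 -0.3083  0.0878]
vialcap [[ 0.7157 -0.0869  0.055 ]]
vial [ 0.7151 -0.0861  0.0486] bottle [0.5822 0.279  0.0736]
pink [[0.4609 0.0684 0.046 ]]
pink [[0.461  0.0683 0.05  ]]
```

Emit:
apply_moves([
  [[3.34,-3.745,0,0],[3.34,-3.745,0,0],[3.34,-3.745,0,0],[3.34,-3.745,0,0],[3.34,-3.745,0,0],[3.34,-3.745,0,0],[3.34,-3.745,0,0],[3.34,-3.745,0,0],[3.34,-3.745,0,0],[3.34,-3.745,0,0]],
], fingers=8.54)

```text
time_s: 1.35
eef_pos: [0.3995, -0.0518, 0.2099]
eef_rot: [3.141, -0.0, 0.461]
ft_force: [0.5, -0.2, -0.6]
opening: 0.0854
grasp_force: 0.0
```

Emit:
apply_moves([
  [[3.34,-3.745,0,0],[3.34,-3.745,0,0],[3.34,-3.745,0,0],[3.34,-3.745,0,0],[3.34,-3.745,0,0],[0,0,0,-10.5],[0,0,0,-10.5],[0,0,0,-10.5],[0,0,0,-10.5],[0,0,0,-10.4]],
])

```text
time_s: 2.6
eef_pos: [0.4654, 0.1885, 0.2096]
eef_rot: [-3.141, 0.0, 1.381]
ft_force: [0.8, -1.0, -0.7]
opening: 0.0853
grasp_force: 0.0
```

```bash
cat > go.py <<'E'
import sys,numpy as np
from station import telemetry
o=telemetry.get_obs();p=np.array(o['eef_pos']);r=o['eef_rot'];y=r[2]
x=np.array(list(map(float,sys.argv[1:4])));yt=np.radians(float(sys.argv[4])) if len(sys.argv)>4 else y
d=x-p;c,s=np.cos(y),np.sin(y)
print('t',o['time_s'],'pos',p.round(4),'rpy',np.degrees(r).round(1),'open',round(o['opening'],4),'grip',o['grasp_force'],'ft',np.round(o['ft_force'],1),'j',np.round(o['joint_pos'],2))
print('tool cm',(100*np.array([c*d[0]+s*d[1],s*d[0]-c*d[1],-d[2]])).round(2),'turn',round(-np.degrees(yt-y),1))
E
python3 go.py .4657 .1893 .12 78.8
```

```text
t 2.6 pos [0.4654 0.1885 0.2096] rpy [-180.     0.    79.1] open 0.0853 grip 0.0 ft [ 0.8 -1.  -0.7] j [ 0.28 -0.14  1.75  0.    1.52  0.47]
tool cm [0.09 0.01 8.96] turn 0.3
```

Emit:
apply_moves([
  [[0.05,0,4,0],[0,0,4,0],[0,0,3.5,0],[0,0,3,0],[0,0,1.5,0],[0,0,1,0],[0,0,0.8,0],[0,0,0,0],[0,0,0,0]],
])

```text
time_s: 3.72
eef_pos: [0.4665, 0.1892, 0.0329]
eef_rot: [3.14, -0.001, 1.375]
ft_force: [1.3, 1.0, -0.4]
opening: 0.0854
grasp_force: 0.0
```

```bash
python3 go.py .4657 .1893 .031 78.8
```

```text
t 3.725 pos [0.4665 0.1892 0.0329] rpy [179.9  -0.   78.8] open 0.0854 grip 0.0 ft [ 1.3  1.  -0.4] j [ 0.28  0.03  1.93 -0.    1.18  0.48]
tool cm [-0.   -0.08  0.19] turn 0.0
```

Emit:
apply_moves([
  [[0,-0.08,0.1,0],[0,0,0,0],[0,0,0,0],[0,0,0,0],[0,0,0,0],[0,0,0,0],[0,0,0,0],[0,0,0,0]],
], fingers=0, grip_force=50)

```text
time_s: 4.72
eef_pos: [0.4664, 0.1898, 0.0329]
eef_rot: [3.139, -0.002, 1.375]
ft_force: [-2.4, 0.0, 9.6]
opening: -0.0001
grasp_force: 5.1
```

Run:
```python
from station import telemetry, vision
import cv2,pickle,numpy as np
d={n:vision.read_camera(n) for n in("side","top")}
pickle.dump(d,open('v1.pkl','wb'))
a=cv2.resize(d['side']['img'][200:340,230:400],(400,330),interpolation=cv2.INTER_CUBIC)
b=cv2.resize(d['top']['img'][170:310,130:300],(400,330),interpolation=cv2.INTER_CUBIC)
cv2.imwrite('pics/c2.png',np.hstack([a,b]))
```

```text
(no output)
```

View pics/c2.png

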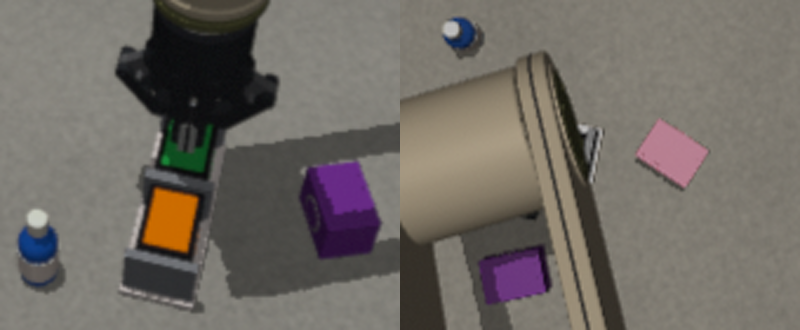

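The picture shows the fingers shut on top of the green cube, at side crop (187,140). They did not go around it, so the tips are higher than I assumed. I'll lift, with the cube still seated, and measure the real tip height from both views.

Emit:
apply_moves([
  [[0,0,-2,0],[0,0,-4,0],[0,0,-4,0],[0,0,-4,0],[0,0,0,0]],
])

```text
time_s: 5.45
eef_pos: [0.4677, 0.19, 0.1755]
eef_rot: [3.135, -0.004, 1.375]
ft_force: [0.5, -0.2, 0.4]
opening: 0.0001
grasp_force: 0.0
```

Run:
```python
from station import telemetry, vision
from h import *
np.set_printoptions(precision=4,suppress=True)
o=telemetry.get_obs();print(o['eef_pos'],o['ft_force'],o['opening'])
d={n:vision.read_camera(n) for n in("side","top")};d0=pickle.load(open('v0.pkl','rb'));d1=pickle.load(open('v1.pkl','rb'))
pickle.dump(d,open('v2.pkl','wb'))
e=np.array(o['eef_pos'])
for z in(0,-.011,-.03,.02): print(z,proj(d['side'],e+[0,0,z]),proj(d['top'],e+[0,0,z]))
for z in(.022,.033,.054): print('v1',z,proj(d1['side'],[.4664,.1898,z]))
print([cen(k) for k in blobs(d['side'],'green',2)],[cen(k) for k in blobs(d1['side'],'green',3)],[cen(k) for k in blobs(d['side'],'orange',1)])
a=cv2.resize(d['side']['img'][140:300,220:400],(400,356),interpolation=cv2.INTER_CUBIC)
b=cv2.resize(d1['side']['img'][230:290,280:347],(397,356),interpolation=cv2.INTER_CUBIC)
cv2.imwrite('pics/c3.png',np.hstack([a,b]))
```

```text
[0.4677 0.19   0.1755] [ 0.4526 -0.1633  0.3612] 5.937030923628675e-05
0 [313.6318 220.4679] [184.3579 232.6059]
-0.011 [313.0868 224.4368] [185.1884 232.5627]
-0.03 [312.1687 231.1223] [186.5765 232.4905]
0.02 [314.6494 213.0586] [182.7944 232.6872]
v1 0.022 [307.4878 269.8921]
v1 0.033 [307.9275 266.7293]
v1 0.054 [308.7876 260.5428]
[array([309.1131, 260.0693]), array([289.1773, 114.7092])] [array([308.1654, 266.1693]), array([289.1773, 114.7092])] [array([302.0922, 292.9208])]
```

View pics/c3.png

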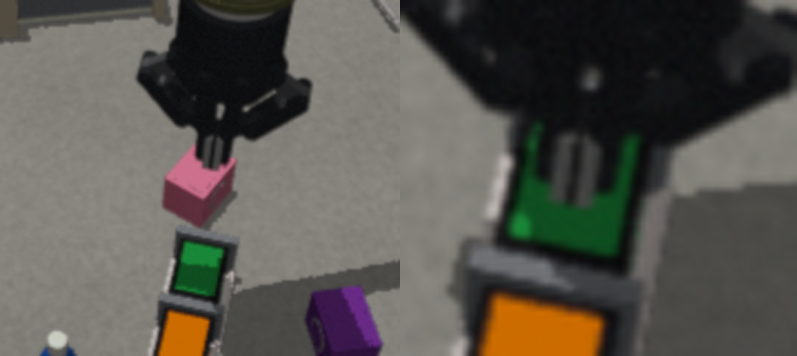

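The lifted view shows the shut fingertips at about (315,215) px in the side view. The reported TCP projects to (313.6,220.5). So the real tips are about 21 mm above the reported TCP, not 11 mm below it, and the contact on the 54 mm top at reported z=0.033 agrees. Laterally they line up. I'll correct heights by about 32 mm: open, move over the cube and go down to reported z≈-0.004 while watching the force.

Emit:
apply_moves([
  [[0,-0.15,0,0],[0,0,0,0],[0,0,3,0],[0,0,3,0],[0,0,3,0],[0,0,2.5,0],[0,0,1.5,0],[0,0,1,0],[0,0,0,0]],
], fingers=8.54)

```text
time_s: 6.68
eef_pos: [0.4633, 0.1894, 0.0307]
eef_rot: [-3.141, 0.0, 1.375]
ft_force: [-0.3, -0.0, 1.0]
opening: 0.085
grasp_force: 0.0
```

```bash
python3 go.py .4657 .1893 -.004 78.8
```

```text
t 6.675 pos [0.4633 0.1894 0.0307] rpy [-180.     0.    78.8] open 0.085 grip 0.0 ft [-0.3 -0.   1. ] j [0.29 0.03 1.94 0.   1.18 0.48]
tool cm [0.04 0.24 3.47] turn 0.0
```

Emit:
apply_moves([
  [[0,0.24,0.5,0],[0,0,0.5,0],[0,0,0.5,0],[0,0,0.5,0],[0,0,0,0]],
])

```text
time_s: 7.3
eef_pos: [0.4655, 0.1888, 0.0105]
eef_rot: [-3.141, 0.0, 1.375]
ft_force: [0.3, -0.8, 0.1]
opening: 0.0855
grasp_force: 0.0
```

Emit:
apply_moves([
  [[0,0,0.5,0],[0,0,0.5,0],[0,0,0.45,0],[0,0,0,0],[0,0,0,0]],
])

```text
time_s: 7.92
eef_pos: [0.466, 0.189, -0.0033]
eef_rot: [3.142, -0.0, 1.375]
ft_force: [0.7, 0.1, -0.7]
opening: 0.0855
grasp_force: 0.0
```

```bash
python3 - <<'E'
from station import vision
from h import *
s=vision.read_camera('side')['img']
cv2.imwrite('pics/c4.png',cv2.resize(s[200:310,255:365],(600,600),interpolation=cv2.INTER_CUBIC))
E
python3 go.py .4657 .1893 -.004 78.8
```

```text
t 7.975 pos [ 0.4661  0.189  -0.0032] rpy [180.   -0.   78.8] open 0.0853 grip 0.0 ft [-0.4  0.3  0.9] j [ 0.28  0.09  1.95 -0.    1.11  0.48]
tool cm [ 0.02 -0.05  0.08] turn 0.0
```

View pics/c4.png

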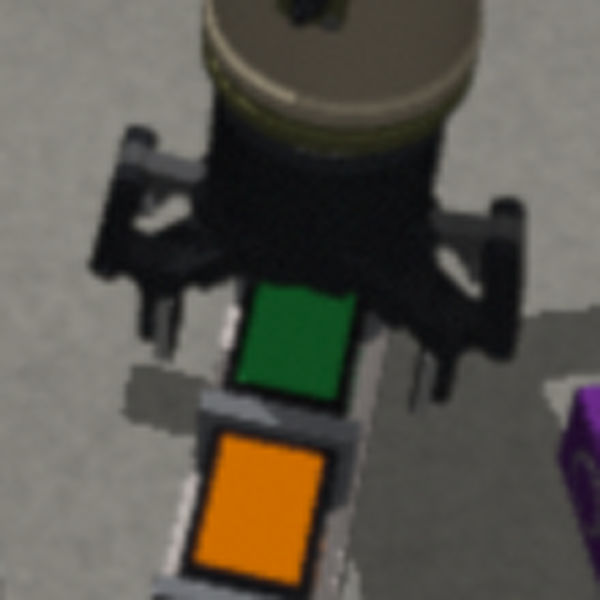

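The picture shows the open fingers straddling the green cube, tips near (160,355) and (440,400) in the crop. They are clear of the dock, at about 30 mm height. I'll go 3 mm lower and close.

Emit:
apply_moves([
  [[0,0,0.3,0],[0,0,0,0],[0,0,0,0],[0,0,0,0],[0,0,0,0],[0,0,0,0],[0,0,0,0],[0,0,0,0]],
], fingers=0, grip_force=50)

```text
time_s: 8.98
eef_pos: [0.466, 0.189, -0.0064]
eef_rot: [3.141, -0.0, 1.375]
ft_force: [0.4, 0.1, -0.5]
opening: 0.0437
grasp_force: 51.5
```

Emit:
apply_moves([
  [[0,0,-0.5,0],[0,0,-1,0],[0,0,-1.5,0],[0,0,-2,0],[0,0,-2.5,0],[0,0,-2.5,0],[0,0,-2,0],[0,0,0,0]],
])

```text
time_s: 9.98
eef_pos: [0.4678, 0.1895, 0.1166]
eef_rot: [3.137, -0.002, 1.375]
ft_force: [0.1, 0.0, -1.4]
opening: 0.0436
grasp_force: 51.4
```

```bash
python3 go.py .58 .03 .115 11;python3 - <<'E'
from station import vision
from h import *
d=vision.read_camera('side')
for c in('green','orange'): print(c,[(cen(k).round(1),cv2.contourArea(k)) for k in blobs(d,c,2)])
E
```

```text
t 9.975 pos [0.4678 0.1895 0.1166] rpy [ 1.797e+02 -1.000e-01  7.880e+01] open 0.0436 grip 51.40271008014679 ft [ 0.1  0.  -1.4] j [ 0.28 -0.07  1.87 -0.    1.34  0.48]
tool cm [-13.47  14.1    0.16] turn 67.8
green [(array([313.4, 221.1]), 335.0), (array([289.2, 114.7]), 23.5)]
orange [(array([302.1, 292.9]), 475.5), (array([200.7, 168. ]), 38.5)]
```

Cube is lifted and orange is unmoved. Next, carry it to free bench at (0.58, 0.03) with yaw 11.

Emit:
apply_moves([
  [[-2.7,2.82,0,0],[-2.7,2.82,0,0],[-2.7,2.82,0,0],[-2.7,2.82,0,0],[-2.7,2.82,0,0],[0,0,0,0]],
])

```text
time_s: 10.78
eef_pos: [0.5784, 0.0268, 0.1122]
eef_rot: [-3.14, 0.001, 1.372]
ft_force: [0.2, 0.7, -1.3]
opening: 0.0435
grasp_force: 51.6
```

Emit:
apply_moves([
  [[0,0,0,9],[0,0,0,10],[0,0,0,10],[0,0,0,10],[0,0,0,10],[0,0,0,10],[0,0,0,8.8],[0,0,0,0]],
])

```text
time_s: 11.78
eef_pos: [0.577, 0.0299, 0.1126]
eef_rot: [-3.141, 0.002, 0.194]
ft_force: [-0.4, 0.6, -1.8]
opening: 0.0436
grasp_force: 51.6
```

```bash
python3 go.py .58 .03 -.0134 11
```

```text
t 11.775 pos [0.577  0.0299 0.1126] rpy [-1.80e+02  1.00e-01  1.11e+01] open 0.0436 grip 51.55721068382263 ft [-0.4  0.6 -1.8] j [-0.04  0.14  1.66  0.    1.34  1.34]
tool cm [ 0.29  0.05 12.6 ] turn 0.1
```

Emit:
apply_moves([
  [[0.2,0,3,0],[0,0,3,0],[0,0,3,0],[0,0,1.5,0],[0,0,0.8,0],[0,0,0.4,0],[0,0,0.3,0],[0,0,0,0],[0,0,0,0]],
])

```text
time_s: 12.9
eef_pos: [0.5805, 0.0296, -0.0058]
eef_rot: [3.141, -0.001, 0.192]
ft_force: [-0.2, 0.1, -1.4]
opening: 0.0432
grasp_force: 51.6
```

Emit:
apply_moves([
  [[0,0,0.2,0],[0,0,0.2,0],[0,0,0,0],[0,0,0,0]],
])

```text
time_s: 13.4
eef_pos: [0.58, 0.0296, -0.0105]
eef_rot: [-3.142, 0.0, 0.192]
ft_force: [-0.1, -1.4, -0.7]
opening: 0.0435
grasp_force: 51.6
```

Emit:
apply_moves([
  [[0,0,0.15,0],[0,0,0.15,0],[0,0,0,0],[0,0,0,0]],
])

```text
time_s: 13.9
eef_pos: [0.58, 0.0296, -0.0134]
eef_rot: [-3.142, 0.0, 0.192]
ft_force: [0.3, -0.1, -2.0]
opening: 0.0437
grasp_force: 51.6
```

Emit:
apply_moves([
  [[0,0,0.1,0],[0,0,0.1,0],[0,0,0,0],[0,0,0,0]],
])

```text
time_s: 14.4
eef_pos: [0.5803, 0.0296, -0.0144]
eef_rot: [3.142, -0.0, 0.192]
ft_force: [-4.1, -0.1, 8.1]
opening: 0.0435
grasp_force: 52.6
```

Emit:
apply_moves([
  [[0,0,0,0],[0,0,0,0],[0,0,0,0],[0,0,0,0],[0,0,-2,0],[0,0,-3,0],[0,0,-3,0],[0,0,-2,0],[0,0,0,0]],
], fingers=8.54)

```text
time_s: 15.52
eef_pos: [0.5819, 0.0295, 0.0873]
eef_rot: [3.141, -0.004, 0.192]
ft_force: [-0.6, 0.6, -1.0]
opening: 0.0855
grasp_force: 0.0
```

Emit:
apply_moves([
  [[0,0,0,-10],[0,0,0,-10],[0,0,0,-10],[0,0,0,-10],[0,0,0,-10],[0,0,0,-10],[0,0,0,-10],[0,0,0,-10],[0,0,0,-10],[0,0,0,0]],
])

```text
time_s: 16.77
eef_pos: [0.579, 0.0296, 0.0831]
eef_rot: [-3.139, -0.001, 1.762]
ft_force: [-0.1, 0.8, 0.7]
opening: 0.0853
grasp_force: 0.0
```

```bash
python3 - <<'E'
from station import vision
from h import *
np.set_printoptions(precision=4,suppress=True)
d={n:vision.read_camera(n) for n in('top','side')}
for n in d:
  print(n,[(cen(k).round(1),cv2.contourArea(k),onz(d[n],cen(k),.046).round(4)) for k in blobs(d[n],'green',3)])
k=blobs(d['side'],'green',1)[0]
b=onz(d['side'],cv2.boxPoints(cv2.minAreaRect(k)),.046);print([(np.linalg.norm(v).round(4),np.degrees(np.arctan2(v[1],v[0])).round(1)) for v in b[1:]-b[:-1]])
cv2.imwrite('pics/c5.png',cv2.resize(d['side']['img'][130:260,190:320],(500,500),interpolation=cv2.INTER_CUBIC))
E
python3 go.py .58 .03 -.0100 101
```

```text
top [(array([362.3, 177.9]), 837.5, array([[ 0.5922, -0.2098,  0.046 ]])), (array([375.9, 212.7]), 44.0, array([[ 0.5097, -0.2395,  0.046 ]]))]
side [(array([253.8, 198.8]), 242.0, array([[0.5815, 0.0286, 0.046 ]])), (array([289.2, 114.7]), 23.5, array([[ 0.507 , -0.2657,  0.046 ]]))]
[(np.float64(0.0519), np.float64(-169.1)), (np.float64(0.0349), np.float64(96.5)), (np.float64(0.0508), np.float64(10.7))]
t 16.875 pos [0.5793 0.0296 0.0836] rpy [-179.9   -0.   100.8] open 0.0854 grip 0.0 ft [-0.4 -0.6 -0.1] j [-0.04  0.17  1.68  0.    1.29 -0.23]
tool cm [0.03 0.07 9.36] turn -0.2
```

View pics/c5.png

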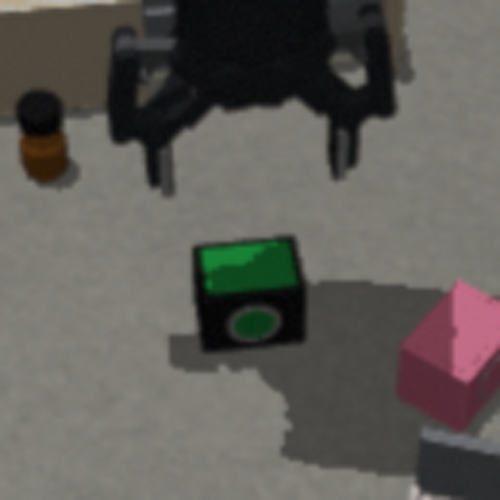

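The cube stands upright at crop (250,295), with its long side at 10.7° to world x, and the fingers straddle it correctly. I'll descend and grip across the 60 mm faces.

Emit:
apply_moves([
  [[-0.1,0.15,2.5,0],[0,0,2.5,0],[0,0,2,0],[0,0,1,0],[0,0,0.8,0],[0,0,0.5,0],[0,0,0.25,0],[0,0,0,0],[0,0,0,0]],
])

```text
time_s: 18.0
eef_pos: [0.5821, 0.0288, -0.0104]
eef_rot: [3.141, 0.0, 1.763]
ft_force: [-0.6, 0.5, 0.7]
opening: 0.0855
grasp_force: 0.0
```

Emit:
apply_moves([
  [[0,0,0,0],[0,0,0,0],[0,0,0,0],[0,0,0,0],[0,0,0,0],[0,0,0,0],[0,0,0,0]],
], fingers=0, grip_force=50)

```text
time_s: 18.88
eef_pos: [0.5821, 0.0289, -0.0105]
eef_rot: [3.141, 0.0, 1.763]
ft_force: [0.5, -0.5, 4.8]
opening: 0.0595
grasp_force: 55.4
```

Emit:
apply_moves([
  [[0,0,-0.5,0],[0,0,-1,0],[0,0,-2,0],[0,0,-2.5,0],[0,0,-2.5,0],[0,0,-2.5,0],[0,0,-2,0],[0,0,0,0]],
])

```text
time_s: 19.88
eef_pos: [0.5834, 0.0288, 0.122]
eef_rot: [3.137, 0.001, 1.763]
ft_force: [1.0, 0.1, -2.2]
opening: 0.0593
grasp_force: 54.8
```

```bash
python3 go.py .5908 -.2147 .12 101
```

```text
t 19.875 pos [0.5834 0.0288 0.122 ] rpy [1.797e+02 1.000e-01 1.010e+02] open 0.0593 grip 54.80576992034912 ft [ 1.   0.1 -2.2] j [-0.04  0.14  1.64  0.    1.36 -0.23]
tool cm [-24.05  -3.92   0.2 ] turn 0.0
```

Emit:
apply_moves([
  [[-3.5,-0.57,0,0],[-3.5,-0.57,0,0],[-3.5,-0.57,0,0],[-3.5,-0.57,0,0],[-3.5,-0.57,0,0],[-3.5,-0.57,0,0],[-3,-0.5,0,0],[0,0,0,0],[0,0,0,0]],
])

```text
time_s: 21.0
eef_pos: [0.5884, -0.2135, 0.1179]
eef_rot: [-3.14, -0.002, 1.763]
ft_force: [0.2, 0.5, -1.5]
opening: 0.0595
grasp_force: 54.7
```

```bash
python3 - <<'E'
from station import vision,telemetry
from h import *
np.set_printoptions(precision=4,suppress=True)
d={n:vision.read_camera(n) for n in('top','side')};d0=pickle.load(open('v0.pkl','rb'))
print(telemetry.get_obs()['eef_pos'])
for n in d: print(n,[(cen(k).round(1),cv2.contourArea(k)) for k in blobs(d[n],'green',4)])
z=telemetry.get_obs()['eef_pos'][2]+.0105+.046
k=blobs(d['side'],'green',1)[0]
print('cube top z',z,onz(d['side'],cen(k),z))
# lane walls in the clean first views: bright ridge lines across lane middle, profiles along cabinet y at wall-top height
ex=np.array([np.cos(np.radians(11)),np.sin(np.radians(11)),0]);ey=np.array([-ex[1],ex[0],0])
for n,zz in(('top',.058),('side',.058)):
  g=cv2.cvtColor(d0[n]['img'],cv2.COLOR_BGR2GRAY).astype(np.float32)
  ys=np.arange(-.43,-.27,.001);P=np.zeros(len(ys))
  for x in np.linspace(.48,.60,25):
    q=np.array([proj(d0[n],x*ex+y*ey+[0,0,zz]) for y in ys],np.float32)
    P+=cv2.remap(g,q[:,0].copy(),q[:,1].copy(),cv2.INTER_LINEAR).ravel()/25
  pk=[(round(ys[i],3),round(P[i])) for i in range(2,len(P)-2) if P[i]==P[i-2:i+3].max()]
  print(n,'ridges at cab y',pk)
cv2.imwrite('pics/c6.png',cv2.resize(d['side']['img'][60:180,190:320],(780,590),interpolation=cv2.INTER_CUBIC))
E
python3 go.py .5908 -.2147 .03 101
```

```text
[ 0.5888 -0.213   0.1185]
top [(array([360. , 174.6]), 603.0), (array([373.6, 171.8]), 70.5)]
side [(array([256.2,  83.6]), 147.5), (array([289. , 114.7]), 20.0)]
cube top z 0.17496461903416127 [[ 0.5893 -0.2128  0.175 ]]
top ridges at cab y [(np.float64(-0.423), 120), (np.float64(-0.405), 30), (np.float64(-0.384), 125), (np.float64(-0.374), 125), (np.float64(-0.364), 125), (np.float64(-0.344), 31), (np.float64(-0.335), 116), (np.float64(-0.321), 102), (np.float64(-0.309), 103), (np.float64(-0.296), 113)]
side ridges at cab y [(np.float64(-0.385), 43), (np.float64(-0.355), 84), (np.float64(-0.33), 43), (np.float64(-0.321), 42), (np.float64(-0.295), 86), (np.float64(-0.275), 42)]
t 21.1 pos [ 0.5888 -0.213   0.1185] rpy [-1.800e+02 -1.000e-01  1.011e+02] open 0.0594 grip 54.711570739746094 ft [-0.9  0.3 -1.2] j [-0.43  0.26  1.51  0.    1.37 -0.62]
tool cm [-0.2   0.17  8.85] turn 0.1
```

View pics/c6.png

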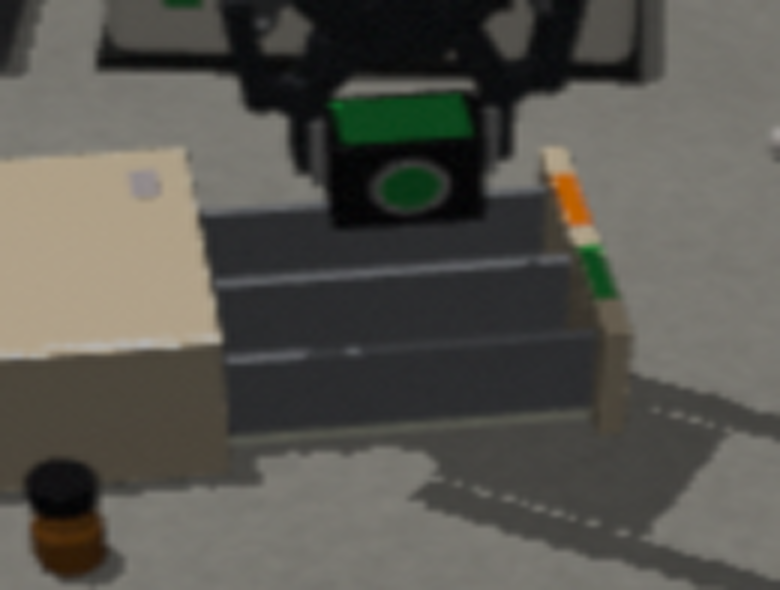

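The side view shows the cube upright over the drawer. The lane's wall tops are near rows 270 and 350 of the crop, and measure at cabinet y = -0.355 and -0.295, so the lane centre is -0.325. I'll correct laterally by 3 mm and 2 mm, then lower.

Emit:
apply_moves([
  [[-0.3,0.17,0,0],[0,0,2,0],[0,0,2.5,0],[0,0,1.5,0],[0,0,0,0],[0,0,0,0]],
])

```text
time_s: 21.85
eef_pos: [0.5917, -0.217, 0.0597]
eef_rot: [3.141, 0.001, 1.763]
ft_force: [-0.0, -0.4, -1.9]
opening: 0.0593
grasp_force: 54.7
```

```bash
python3 go.py .5910 -.2157 .0 101
```

```text
t 21.85 pos [ 0.5917 -0.217   0.0597] rpy [180.   0. 101.] open 0.0593 grip 54.69635546207428 ft [-0.  -0.4 -1.9] j [-0.43  0.32  1.55 -0.    1.27 -0.62]
tool cm [ 0.14 -0.05  5.97] turn 0.0
```

Emit:
apply_moves([
  [[0.14,0,0.8,0],[0,0,0.8,0],[0,0,0.8,0],[0,0,0.6,0],[0,0,0,0],[0,0,0,0]],
])

```text
time_s: 22.6
eef_pos: [0.5912, -0.2155, 0.0293]
eef_rot: [3.141, 0.0, 1.763]
ft_force: [-0.3, 0.1, -2.2]
opening: 0.0599
grasp_force: 54.7
```

Emit:
apply_moves([
  [[0,0,0.8,0],[0,0,0.8,0],[0,0,0.5,0],[0,0,0.3,0],[0,0,0,0],[0,0,0,0]],
])

```text
time_s: 23.35
eef_pos: [0.5912, -0.2155, 0.0053]
eef_rot: [3.141, 0.0, 1.763]
ft_force: [-0.1, -0.4, -2.0]
opening: 0.0597
grasp_force: 54.7
```

Emit:
apply_moves([
  [[0,0,0.15,0],[0,0,0.15,0],[0,0,0,0],[0,0,0,0]],
])

```text
time_s: 23.85
eef_pos: [0.591, -0.2154, 0.0021]
eef_rot: [-3.142, -0.0, 1.763]
ft_force: [-0.5, 0.1, -0.9]
opening: 0.0591
grasp_force: 54.7
```

Emit:
apply_moves([
  [[0,0,0.12,0],[0,0,0.12,0],[0,0,0,0],[0,0,0,0]],
])

```text
time_s: 24.35
eef_pos: [0.5909, -0.2154, -0.0004]
eef_rot: [-3.142, -0.0, 1.763]
ft_force: [0.3, -0.3, -1.6]
opening: 0.0595
grasp_force: 54.8
```

Emit:
apply_moves([
  [[0,0,0.1,0],[0,0,0,0],[0,0,0,0]],
])

```text
time_s: 24.72
eef_pos: [0.5915, -0.2154, -0.0004]
eef_rot: [3.141, 0.0, 1.763]
ft_force: [-0.6, 2.5, 4.5]
opening: 0.0593
grasp_force: 55.4
```

Emit:
apply_moves([
  [[0,0,0,0],[0,0,0,0],[0,0,0,0],[0,0,0,0],[0,0,-2,0],[0,0,-3,0],[0,0,-3,0],[0,0,-3,0],[0,0,-3,0],[0,0,0,0]],
], fingers=8.54)

```text
time_s: 25.98
eef_pos: [0.5935, -0.2166, 0.1441]
eef_rot: [3.135, 0.005, 1.763]
ft_force: [0.6, -0.1, -0.5]
opening: 0.0853
grasp_force: 0.0
```

```bash
python3 - <<'E'
from station import vision
from h import *
np.set_printoptions(precision=4,suppress=True)
d={n:vision.read_camera(n) for n in('top','side')}
ex=np.array([np.cos(np.radians(11)),np.sin(np.radians(11)),0]);ey=np.array([-ex[1],ex[0],0])
for n in d:
  for k in blobs(d[n],'green',4):
    w=onz(d[n],cen(k),.056 if cv2.contourArea(k)>60 else .072)[0]; print(n,cen(k).round(1),cv2.contourArea(k),w,'cab',w@ex,w@ey)
E
python3 go.py .40 -.2850 .14 101
```

```text
top [361.9 167.5] 542.5 [ 0.6156 -0.207   0.056 ] cab 0.5647953457732658 -0.320690376632754
top [366.5 199.7] 197.0 [ 0.5399 -0.2155  0.056 ] cab 0.4888285001613234 -0.31455392798494286
side [255.  122.7] 155.5 [ 0.5922 -0.2167  0.056 ] cab 0.5399400927835915 -0.3256697007412008
side [288.9 115. ] 20.5 [ 0.5087 -0.2317  0.072 ] cab 0.45515655668909005 -0.3245395392203559
t 26.075 pos [ 0.5913 -0.2156  0.1397] rpy [1.799e+02 1.000e-01 1.010e+02] open 0.0854 grip 0.0 ft [ 0.6 -0.1 -0.4] j [-0.43  0.25  1.49 -0.    1.41 -0.62]
tool cm [ -3.16 -20.11  -0.03] turn 0.0
```

Both views agree the cube is in the lane: cab (0.540,-0.3257) at seated height, against a target of (0.539,-0.325). Next: move back in front of the drawer, close the fingers and turn so the jaws lie across the push.

Emit:
apply_moves([
  [[-0.76,-3.75,0,0],[-0.76,-3.75,0,0],[-0.76,-3.75,0,0],[-0.76,-3.75,0,0],[0,0,0,0]],
], fingers=0)

```text
time_s: 26.7
eef_pos: [0.4468, -0.2742, 0.1372]
eef_rot: [-3.139, -0.002, 1.76]
ft_force: [-0.1, 0.2, -0.4]
opening: -0.0002
grasp_force: 0.0
```

Emit:
apply_moves([
  [[0,0,0,10],[0,0,0,10],[0,0,0,10],[0,0,0,10],[0,0,0,10],[0,0,0,10],[0,0,0,10],[0,0,0,10],[0,0,0,10],[0,0,0,0]],
])

```text
time_s: 27.95
eef_pos: [0.4496, -0.2732, 0.1378]
eef_rot: [-3.14, 0.001, 0.194]
ft_force: [-0.4, 0.6, -0.4]
opening: -0.0003
grasp_force: 0.0
```

```bash
python3 go.py .4496 -.2743 .0235 11
```

```text
t 27.95 pos [ 0.4496 -0.2732  0.1378] rpy [-1.799e+02  1.000e-01  1.110e+01] open -0.0003 grip 0.0 ft [-0.4  0.6 -0.4] j [-0.64 -0.02  1.78  0.    1.39  0.73]
tool cm [-0.02  0.1  11.43] turn 0.1
```

Emit:
apply_moves([
  [[0,0.1,3,0],[0,0,3,0],[0,0,3,0],[0,0,1.5,0],[0,0,0.9,0],[0,0,0,0],[1.5,0,0,0],[1.5,0,0,0],[0.7,0,0,0],[0,0,0,0]],
])

```text
time_s: 29.2
eef_pos: [0.4869, -0.2677, 0.0249]
eef_rot: [3.141, -0.0, 0.193]
ft_force: [-0.6, -0.3, 0.3]
opening: 0.0001
grasp_force: 0.0
```

Emit:
apply_moves([
  [[0.5,0,0,0],[0.5,0,0,0],[0.5,0,0,0],[0.6,0,0,0],[0.8,0,0,0],[1,0,0,0],[1,0,0,0],[1,0,0,0],[1,0,0,0],[1,0,0,0]],
])

```text
time_s: 30.45
eef_pos: [0.5643, -0.2527, 0.0246]
eef_rot: [3.142, 0.0, 0.192]
ft_force: [-1.2, -1.8, 0.8]
opening: -0.0002
grasp_force: 1.0
```

```bash
python3 - <<'E'
from station import vision
from h import *
d=vision.read_camera('side')
ex=np.array([np.cos(np.radians(11)),np.sin(np.radians(11)),0])
for c in('green','orange'):
  for k in blobs(d,c,4): print(c,cen(k).round(1),cv2.contourArea(k),onz(d,cen(k),.072)[0]@ex)
E
python3 go.py .6488 -.2355 .0235 11
```

```text
green [232.6 125.1] 102.0 0.5976112852565993
green [262.4 116.9] 23.5 0.5214047894585152
orange [302.  292.9] 462.0 0.5247742653743027
orange [258.8 102.4] 32.0 0.5219868085326417
orange [199.5 168.3] 21.5 0.6865711625702886
t 30.5 pos [ 0.5655 -0.2523  0.0249] rpy [ 1.8e+02 -1.0e-01  1.1e+01] open 0.0002 grip 0.0 ft [-0.6  0.6  0.6] j [-0.5   0.34  1.6   0.    1.2   0.88]
tool cm [ 8.5  -0.06  0.14] turn 0.0
```

The drawer is moving with the fingers: front label from 0.455 to 0.5215, and the cube with it. About 8.7 cm remain.

Emit:
apply_moves([
  [[1,0,0,0],[1,0,0,0],[1,0,0,0],[1,0,0,0],[1,0,0,0],[1,0,0,0],[1,0,0,0],[0.7,0,0,0],[0.4,0,0,0],[0,0,0,0]],
])

```text
time_s: 31.75
eef_pos: [0.6436, -0.2373, 0.0248]
eef_rot: [3.141, -0.001, 0.192]
ft_force: [0.1, -0.5, 0.2]
opening: -0.0001
grasp_force: 0.0
```

Emit:
apply_moves([
  [[0.2,0,0,0],[0.2,0,0,0],[0.15,0,0,0],[0.1,0,0,0],[0,0,0,0]],
])

```text
time_s: 32.38
eef_pos: [0.6491, -0.2362, 0.0247]
eef_rot: [-3.142, 0.001, 0.192]
ft_force: [-4.4, -0.6, 2.7]
opening: -0.0001
grasp_force: 2.4
```

Emit:
apply_moves([
  [[0.1,0,0,0],[0.1,0,0,0],[0,0,0,0]],
])

```text
time_s: 32.75
eef_pos: [0.649, -0.2362, 0.0247]
eef_rot: [-3.141, 0.005, 0.192]
ft_force: [-16.1, -1.2, 9.3]
opening: -0.0001
grasp_force: 7.9
```

Emit:
apply_moves([
  [[0.1,0,0,0],[0.1,0,0,0],[0,0,0,0]],
])

```text
time_s: 33.12
eef_pos: [0.6489, -0.2362, 0.0247]
eef_rot: [-3.14, 0.009, 0.191]
ft_force: [-26.4, -1.4, 17.1]
opening: -0.0001
grasp_force: 13.2
```

Hard stop reached: position fixed while force rose to 26 N. Back off, lift and check.

Emit:
apply_moves([
  [[-1,0,0,0],[-3,0,0,0],[-4,0,0,0],[-4,0,0,0],[0,0,-4,0],[0,0,-4,0],[0,0,-4,0],[0,0,0,0]],
])

```text
time_s: 34.12
eef_pos: [0.5387, -0.2596, 0.1498]
eef_rot: [3.136, -0.007, 0.192]
ft_force: [0.1, -0.7, 0.4]
opening: -0.0001
grasp_force: 0.0
```

Run:
```python
from station import vision
from h import *
d={n:vision.read_camera(n) for n in('top','side')}
ex=np.array([np.cos(np.radians(11)),np.sin(np.radians(11)),0])
for n in d:
 for c in('green','orange'):
  for k in blobs(d[n],c,4): print(n,c,cen(k).round(1),cv2.contourArea(k),(onz(d[n],cen(k),.072)[0]@ex).round(4))
cv2.imwrite('pics/fin.png',cv2.resize(d['side']['img'],(768,576)))
```

```text
top green [360.9 147.4] 46.5 0.6098
top orange [161.5 227. ] 312.0 0.5205
top orange [386.2 142.2] 52.5 0.6101
side green [227.2 120.2] 27.5 0.6087
side orange [302.  292.8] 461.0 0.5248
side orange [224.9 105.5] 26.0 0.6086
side orange [200.  168.6] 16.5 0.6855
```

View pics/fin.png

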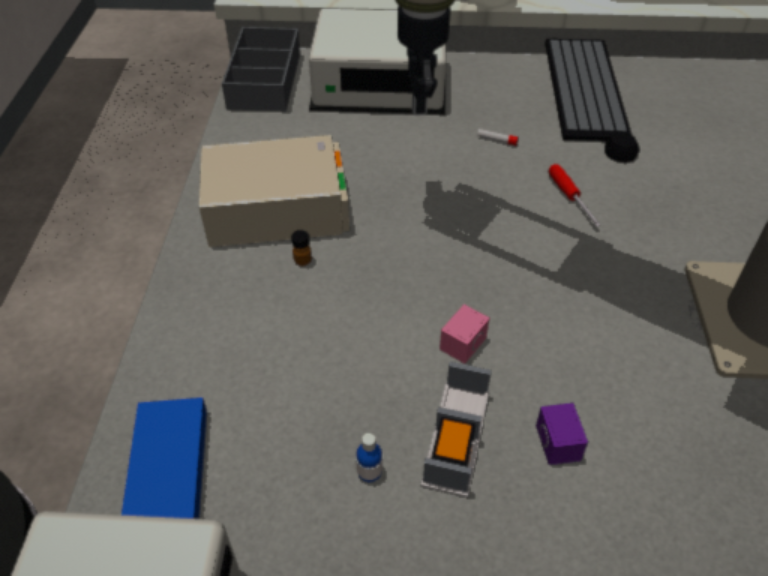

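The picture shows the drawer shut flush, with its front label at cab x 0.609 as expected. The orange cube is in the dock at (455,440), and the bottle (369,458) and vial (301,248) are standing. The robot touches nothing.

```bash
python3 -c "
from station import close_job
print(close_job())"
```

```text
the job is handed in; nothing more can be done
None
```

The job is handed in at about 34 s: the green cube was lowered onto the floor of the green lane before release, the drawer is pushed to its stop, the orange cube is still in the dock, the bottle and vial are standing, and my first grasp missed (fingers shut on the cube's top at about 10 N), apparently without moving it.

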